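# Sort the loose hand tools on the trailer deck

## Robot

A 6-joint arm with a two-finger parallel gripper is mounted at the origin on the work surface. World frame = base frame: x ahead of the robot, y to its left, z up, the work surface at z = 0. Lengths are in m, angles in degrees, forces in N, time in s.
With the tool pointing down it reaches from about 0.3 to 0.75 m from the base axis. Payload 8.5 kg.
Tool frame: the origin (TCP) lies on the centre line of the jaws, within the pads' length; the fingertips stand 17 mm ahead of it and the grasp point (between the pads) lies 2 mm behind it (env.tip_extent is the distance from the TCP to the fingertips, in m); z points along the fingers, y is the direction in which the jaws open and shut (so a half turn about z gives the same grasp; the last joint's range is limited). The gripper opens to 85 mm and grips with 20 to 120 N. Pads are 22 mm wide; open, the fingers measure 114 mm over their backs; the gripper's body (76 mm by 85 mm) begins 54 mm behind the grasp point. The pads swing forward as they close: fully open they stand 13 mm farther back than shut.
Start: joints at [-85.904, 21.807, 74.336, -0, 83.858, -12.336], TCP at [0.156, -0.528, 0.248] pointing down, gripper open.
Joint ranges: [-178.18, 178.18], [-50.72, 133.34], [12.68, 142.11], [-81.47, 261.47], [9.98, 163.14], [-165.26, 165.26]. Speed limits (degrees/s): [136.94, 136.94, 180, 180, 180, 180].

## Interface

Orientations are given as a 3x3 rotation matrix whose columns are the frame's x, y, z axes.
In Python, from rig import telemetry, get_image, camera_params, close_job, env gives the robot as it stands.
- The arm moves only by the tool apply_moves, never from a script. Its argument "motion" is a list of rows, each an object of numbers: "tx", "ty", "tz": the shift along the tool's x, y, z in cm; "turn": the turn about the tool's z in degrees; "jaw": the gripper's target within -1 to 1 (fully open at 1, half-way at 0, shut at -1). In form: [{"tx": .., "ty": .., "tz": .., "turn": .., "jaw": ..}, ...]. A call has 1 to 5 rows; each row is the pose to reach, as a shift and turn from the pose measured when the call began, along the tool's axes at that moment; what a row does not reach only later rows make up. A row lasts 1/12 s, in which the tool goes at most 41.7 mm and 7.16 degrees, less where a joint would pass 70% of its speed; a pose out of reach is approached as far as the arm can. A call with a gripper value outside its range is refused whole. The fingers move at their own pace and stop on an object; "squeeze" is the grip in N (left out, the last holds). Time passes only in rows, so rows that repeat a pose let the fingers close. It gives the time, the measured TCP pose, the force and the opening at its end, in the units of the state.
- telemetry.observe(): the state, without advancing time (a new reading comes with each control period).
- get_image(name): name is "scene" or "side" or "wrist"; returns (picture, depth): 480x640x3 uint8, red, green, blue; 480x640 float32, m along the optical axis (not along the pixel's ray), 0 where there is no reading.
- camera_params(name): a dict with "fx", "fy", "cx", "cy" (pixels), "D" ([k1, k2, p1, p2, k3] as OpenCV has them; the pictures are not rectified), "rvec" (rotation vector, rad) and "tvec" (3), from world to camera coordinates, as OpenCV has them. Camera axes: x right, y down, z forward; pixel columns grow to the right and rows downward; lengths in m; the calibration is good to about 2 mm. A picture is of the moment at which its call begins: read the wrist's pose just before it. camera_params takes no time and is no camera call; for the wrist camera it gives the pose at the moment of the call.
- close_job(): hands the job in, once; it reports no verdict.
The state is a dict: "time_s": time; "q": joint angles; "qvel": joint speeds; "joint_efforts": joint torques, N m; "position": TCP position; "tool_rot": TCP orientation; "ft_force": force on the tool from outside, world axes, zero at the start; "wrist_torque": the same for the moment, N m; "grip_width": finger opening in m.
Only numpy, scipy, OpenCV 4.12 (cv2) and the standard library are available. Lean on these libraries where they do the work, as an engineer would, in place of code of your own. Each camera call takes 0.05 s, during which the arm holds its last target. There are 200 camera calls.

## Task

Tidy up the loose tools on the trailer deck: lay the orange-handled screwdriver in the blue tray and the open/ring wrench in the red tray, each flat on the tray's floor and lengthwise along the tray, and stand both sockets (the black and the silver one) upright on the floor of the yellow tray. Set everything down gently, without dropping or throwing it, and leave the tape measure, the roll of tape and the grease tin where they are.

Things in the scene. Friction and masses are not known exactly. Their poses are not given: they have to be found in the camera images.
- screwdriver: screwdriver lying on the deck, 145 mm long, with square orange handle (26 x 26 x 85 mm, black grip strips) and a thin steel shaft; about 90 g. Origin: on its long axis, midway along its length, 13 mm above what it lies on. Own x points to the blade: handle spans x = -72 to +12 mm (best gripped at x = -30 mm), the shaft (7 mm thick) x = +12 to +72 mm. Starts z up, x within 0.4 rad of world +x.
- wrench: flat steel wrench, 145 mm long, 9 mm thick, lying on the deck; about 130 g. Origin: centre of its length, width and thickness, 4.5 mm above what it lies on. Own x runs along it to the open jaw (30 mm wide, +x end); ring end (29 mm across) at -x; straight shank 15 mm wide (own y) from x = -45 to +40 mm. Grip across the shank at the origin, near its balance point. Starts z up, x within 0.4 rad of world +x.
- socket_black: large black socket, a plain upright cylinder 34 mm in diameter and 50 mm tall with an open mouth on top, standing on the deck; about 160 g. Origin: centre of its underside; z up along its axis.
- socket_chrome: smaller silver socket, a plain upright cylinder 27 mm in diameter and 50 mm tall with an open mouth on top and a thin dark band, standing on the deck; about 110 g. Origin: centre of its underside; z up along its axis.
- tray_blue: shallow open-topped tray painted blue, fixed to the deck; outside 138 (own x) by 184 (own y, its long axis) by 22 mm high, walls and floor 4 mm thick, so inside 130 by 176 mm with the floor 4 mm above the deck. Origin: centre of its underside, at deck height; z up.
- tray_red: shallow open-topped tray painted red, fixed to the deck; outside 138 (own x) by 184 (own y, its long axis) by 22 mm high, walls and floor 4 mm thick, so inside 130 by 176 mm with the floor 4 mm above the deck. Origin: centre of its underside, at deck height; z up.
- tray_yellow: shallow open-topped tray painted yellow, fixed to the deck; outside 138 (own x) by 184 (own y, its long axis) by 22 mm high, walls and floor 4 mm thick, so inside 130 by 176 mm with the floor 4 mm above the deck. Origin: centre of its underside, at deck height; z up.
- tape_measure: green tape measure, a bystander lying among the tools, 66 x 62 x 38 mm high. Origin: centre of its underside.
- tape_roll: grey roll of tape lying flat beyond the trays, a bystander, 90 in diameter, 25 mm high. Origin: centre of its underside.
- grease_tin: round tin with a white lid beyond the trays, a bystander, 76 in diameter (78 over the lid), 43 mm high. Origin: centre of its underside.
Not all that is in view belongs to the job. What is shaped like the screwdriver but purple or turquoise is not meant.

How it is judged (in metres and radians):
At the end, for the whole second after the job is handed in: Screwdriver in blue tray, wrench in red: flat on the floor (within 4 mm), within 20 degrees of the tray's long axis, middle within 28 mm of the tray's lengthwise and 58 mm crosswise; both sockets on the yellow tray's floor (within 4 mm), tilt under 7 degrees; all released, at rest (x of screwdriver in the frame of tray_blue between -0.058 and 0.058 m and y of screwdriver in the frame of tray_blue between -0.028 and 0.028 m and z of screwdriver in the frame of tray_blue between 0.014 and 0.021 m and linear speed of each of screwdriver, wrench, socket_black, socket_chrome below 0.02 m/s and angular speed of each of screwdriver, wrench, socket_black, socket_chrome below 0.15 rad/s and angle between the x axis of screwdriver and the y axis of tray_blue, either way round below 0.35 rad and angle between screwdriver's own x axis and vertical between 1.48 and 1.66 rad and x of wrench in the frame of tray_red between -0.058 and 0.058 m and y of wrench in the frame of tray_red between -0.028 and 0.028 m and z of wrench in the frame of tray_red between 0.0055 and 0.0125 m and angle between the x axis of wrench and the y axis of tray_red, either way round below 0.35 rad and angle between wrench's own x axis and vertical between 1.48 and 1.66 rad and x of socket_black in the frame of tray_yellow between -0.056 and 0.056 m and y of socket_black in the frame of tray_yellow between -0.078 and 0.078 m and z of socket_black in the frame of tray_yellow between 0.001 and 0.008 m and angle between each of socket_black, socket_chrome's own z axis and vertical below 0.12 rad and x of socket_chrome in the frame of tray_yellow between -0.056 and 0.056 m and y of socket_chrome in the frame of tray_yellow between -0.078 and 0.078 m and z of socket_chrome in the frame of tray_yellow between 0.001 and 0.008 m); the robot touches nothing.
It fails at once if the tape measure, the roll of tape or the grease tin is disturbed (moved more than 20 mm) (distance of any of tape_measure, tape_roll, grease_tin from where it was at the start of the episode above 0.02 m).
It fails at once if a tool is dropped or thrown (touching nothing and faster than 0.7 m/s, as after a fall of 25 mm) ((linear speed of screwdriver above 0.7 m/s and contact force between screwdriver and anything else below 0.01 N) or (linear speed of wrench above 0.7 m/s and contact force between wrench and anything else below 0.01 N) or (linear speed of socket_black above 0.7 m/s and contact force between socket_black and anything else below 0.01 N) or (linear speed of socket_chrome above 0.7 m/s and contact force between socket_chrome and anything else below 0.01 N)).
It also fails if it takes over 120 s, if anything falls off the work surface, if the arm or the gripper's body presses on something with over 40 N, if the wrist force passes 120 N, or if a joint passes its speed limit or range.

## Working session

There is one attempt and no reset: what is moved stays moved. The work goes in short steps, Python scripts to look and compute and a tool call to move; the robot and the scene stay as the last step left them, time stands still between calls to the robot, and variables do not carry over. Pictures are saved under pics/ and viewed, about 12 in all and at most 16, crops included, and the job is handed in when it is done.

Besides the shell and the picture viewer there is one more tool, called after "Emit:" in YAML: its name, and indented under it one key for each argument. apply_moves: Moves the arm, as the interface text tells. Its arguments: {"type":"object","properties":{"motion":{"type":"array"},"squeeze":{"type":"number"}},"required":["motion"]}

```bash
ls; mkdir -p pics; cat > h.py <<'E'
import numpy as np, cv2, json
from rig import telemetry, get_image, camera_params, close_job, env
def cam(n):
    p=camera_params(n); K=np.array([[p['fx'],0,p['cx']],[0,p['fy'],p['cy']],[0,0,1.]])
    R=cv2.Rodrigues(np.array(p['rvec'],float))[0]; return K,np.array(p['D'],float),R,np.array(p['tvec'],float)
def rays(c,uv):
    K,D,R,t=c; n=cv2.undistortPoints(np.array(uv,float).reshape(-1,1,2),K,D).reshape(-1,2)
    return -R.T@t, np.c_[n,np.ones(len(n))]@R
def plane(c,uv,z):
    o,d=rays(c,uv); return o+d*((z-o[2])/d[:,2])[:,None]
def depth_pts(c,uv,dep):
    o,d=rays(c,uv); return o+d*np.array(dep)[:,None]
def save(n,im): cv2.imwrite('pics/'+n+'.png',im[:,:,::-1])
E
python3 - <<'E'
from h import *
s=telemetry.observe(); print(s['position'],np.round(s['tool_rot'],3),s['grip_width'],s['time_s'])
for n in ('scene','side','wrist'):
    c=cam(n); im,d=get_image(n); save(n+'0',im); np.savez('pics/%s0.npz'%n,im=im,d=d,K=c[0],D=c[1],R=c[2],t=c[3])
    print(n,(-c[2].T@c[3]).round(3),c[2][2].round(2))
E
```

```text
pics
[ 0.15557088 -0.52727376  0.24770695] [[ 0.959  0.283 -0.   ]
 [ 0.283 -0.959  0.001]
 [ 0.    -0.001 -1.   ]] 0.08521351830384229 0.0
scene [ 1.031 -0.344  0.971] [-0.48  0.3  -0.82]
side [0.066 0.826 0.853] [ 0.36 -0.66 -0.66]
wrist [ 0.224 -0.506  0.373] [-0.27 -0.08 -0.96]
```

View pics/scene0.png

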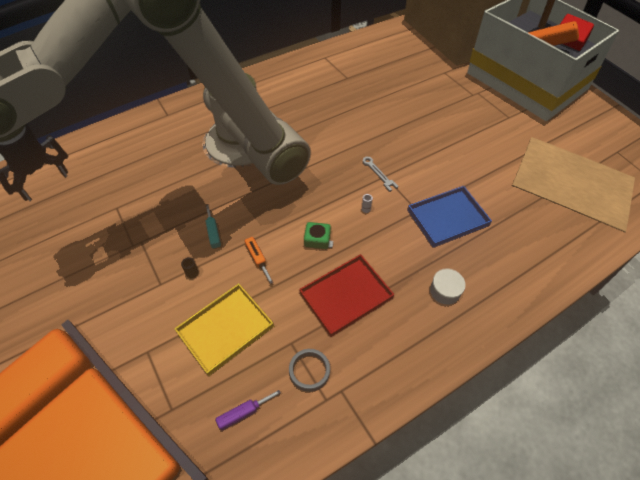

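View pics/side0.png

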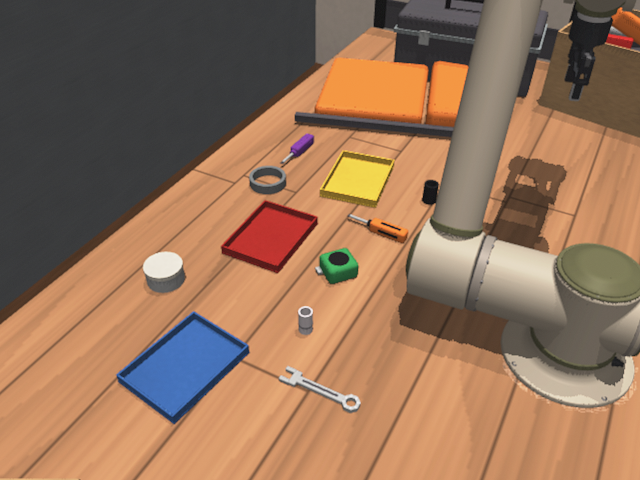

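The scene view shows the black socket at (190,267), silver socket (367,203), orange screwdriver (258,258), wrench (380,173), and trays yellow (224,328), red (346,294) and blue (449,216). The side view shows the same layout, nothing hidden.

```bash
cat > m.py <<'E'
from h import *
import sys
def meas(n,f):
    z=np.load(f); c=(z['K'],z['D'],z['R'],z['t']); im,d=z['im'],z['d']
    hsv=cv2.cvtColor(im,cv2.COLOR_RGB2HSV); H,S,V=[hsv[...,i].astype(int) for i in range(3)]
    vv,uu=np.mgrid[:480,:640]; uv=np.c_[uu.ravel(),vv.ravel()]
    P=depth_pts(c,uv,d.ravel()).reshape(480,640,3); ok=d>0
    X,Y,Z=P[...,0],P[...,1],P[...,2]
    wk=ok&(X>.2)&(X<.85)&(abs(Y)<.5)
    M={'blue':(H>100)&(H<125)&(S>120),'red':((H<4)|(H>172))&(S>150),'yellow':(H>20)&(H<32)&(S>150),
       'orange':(H>=4)&(H<14)&(S>205)&(V>150),'grey':(S<60)&(V>60)&(Z>.003),'dark':(V<60)&(Z>.015),'green':(H>45)&(H<80)&(S>100)}
    for k,m in M.items():
        m=(m&wk).astype(np.uint8); m=cv2.morphologyEx(m,cv2.MORPH_CLOSE,np.ones((3,3)))
        N,L,st,ce=cv2.connectedComponentsWithStats(m)
        for i in range(1,N):
            if st[i,4]<60: continue
            q=P[(L==i)&ok]; r=cv2.minAreaRect(q[:,:2].astype(np.float32))
            print(n,k,st[i,4],ce[i].round(),'xy',np.round(r[0],4),'sz',np.round(r[1],4),'a',round(r[2],1),'z',np.percentile(q[:,2],[2,50,98]).round(4))
if __name__=='__main__':
    for n in ('scene','side'): meas(n,'pics/%s0.npz'%n)
E
python3 m.py
```

```text
scene blue 2113 [448. 216.] xy [0.5818 0.347 ] sz [0.1808 0.1365] a 81.4 z [0.0008 0.0048 0.0226]
scene red 3275 [346. 296.] xy [ 0.6338 -0.023 ] sz [0.1344 0.1797] a 1.2 z [0.0002 0.0039 0.0218]
scene yellow 4496 [223. 328.] xy [ 0.5515 -0.3107] sz [0.1538 0.1896] a 9.7 z [0.0003 0.0046 0.0231]
scene grey 83 [133.   4.] xy [ 0.2823 -0.2367] sz [0.051  0.0059] a 9.5 z [0.6229 0.6337 0.6433]
scene grey 1532 [213.  49.] xy [ 0.2707 -0.1006] sz [0.0332 0.1239] a 13.3 z [0.3989 0.5052 0.5667]
scene grey 2359 [33. 91.] xy [ 0.2076 -0.4425] sz [0.1147 0.0166] a 88.8 z [0.4567 0.5028 0.5399]
scene grey 276 [288. 137.] xy [0.2463 0.0178] sz [0.085  0.0983] a 4.2 z [0.181  0.1947 0.203 ]
scene grey 253 [379. 173.] xy [0.3484 0.2805] sz [0.1445 0.0319] a 0.2 z [0.0018 0.0093 0.0129]
scene grey 180 [437. 196.] xy [0.514  0.3621] sz [0.1739 0.0074] a 81.4 z [0.0079 0.019  0.0262]
scene grey 98 [473. 200.] xy [0.5756 0.448 ] sz [0.0197 0.0804] a 79.0 z [0.0046 0.0179 0.0259]
scene grey 134 [367. 202.] xy [0.4275 0.182 ] sz [0.0223 0.0544] a 45.6 z [0.0052 0.0371 0.0521]
scene grey 120 [423. 230.]
[... 1722 characters left out ...]
0.1    0.1727 0.2044]
side grey 1322 [164. 272.] xy [0.7474 0.1943] sz [0.0764 0.0799] a 52.2 z [0.0051 0.0406 0.0448]
side grey 340 [305. 320.] xy [0.4427 0.1546] sz [0.0256 0.0727] a 18.3 z [0.0047 0.0352 0.0508]
side grey 836 [320. 389.] xy [0.3481 0.283 ] sz [0.1446 0.0322] a 0.3 z [0.0034 0.008  0.0115]
side dark 136 [310. 119.] xy [ 0.7917 -0.4885] sz [0.0842 0.0211] a 19.2 z [0.0123 0.0214 0.0291]
side dark 250 [430. 190.] xy [ 0.3373 -0.1707] sz [0.0311 0.3466] a 14.4 z [0.0132 0.0377 0.0511]
side dark 200 [338. 258.] xy [0.4535 0.0046] sz [0.041  0.0376] a 89.7 z [0.0341 0.0376 0.0407]
side green 781 [338. 267.] xy [ 0.4601 -0.01  ] sz [0.0854 0.1004] a 51.2 z [0.0065 0.0333 0.0395]
```

```bash
python3 - <<'E'
from h import *
print('tip',env.tip_extent,[a for a in dir(env) if a[0]!='_'])
for n in ('scene','side'):
    z=np.load('pics/%s0.npz'%n); c=(z['K'],z['D'],z['R'],z['t']); im,d=z['im'],z['d']
    vv,uu=np.mgrid[:480,:640]; P=depth_pts(c,np.c_[uu.ravel(),vv.ravel()],d.ravel()).reshape(480,640,3)
    hsv=cv2.cvtColor(im,cv2.COLOR_RGB2HSV); H,S,V=[hsv[...,i].astype(int) for i in range(3)]
    X,Y,Z=[P[...,i] for i in range(3)]
    def box(x,y,r): return (abs(X-x)<r)&(abs(Y-y)<r)
    for nm,x,y in (('black',.38,-.32),('chrome',.43,.175)):
        q=P[box(x,y,.045)&(Z>.045)&(Z<.06)]; r=cv2.minAreaRect(q[:,:2].astype(np.float32)); print(n,nm,len(q),'top',np.round(r[0],4),np.round(r[1],4),'z',np.median(q[:,2]).round(4))
    for nm,x,y,m in (('blue',.582,.347,(H>100)&(H<125)),('red',.634,-.023,(H<4)|(H>172)),('yellow',.552,-.31,(H>20)&(H<32))):
        q=P[box(x,y,.13)&m&(S>100)&(Z>.017)&(Z<.03)]; r=cv2.minAreaRect(q[:,:2].astype(np.float32)); print(n,nm,np.round(r[0],4),np.round(r[1],4),round(r[2],1))
    # screwdriver: everything above deck near it
    m=(Z>.006)&(Z<.035)&(X>.36)&(X<.6)&(Y>-.27)&(Y<-.06)&~((H>20)&(H<32)&(S>150))
    N,L,st,ce=cv2.connectedComponentsWithStats(m.astype(np.uint8))
    for i in range(1,N):
        if st[i,4]<80: continue
        q=P[L==i]; r=cv2.minAreaRect(q[:,:2].astype(np.float32)); print(n,'sd',st[i,4],ce[i].round(),np.round(r[0],4),np.round(r[1],4),round(r[2],1),np.percentile(q[:,2],[5,50,95]).round(3))
        o=q[q[:,2]>.018]; 
        if len(o)>20: r=cv2.minAreaRect(o[:,:2].astype(np.float32)); print('  handle',np.round(r[0],4),np.round(r[1],4),round(r[2],1))
E
```

```text
tip 0.017 ['MotionError', 'tip_extent']
scene black 80 top [ 0.3784 -0.3181] [0.0324 0.0327] z 0.0485
scene chrome 40 top [0.4356 0.1726] [0.0254 0.024 ] z 0.0491
scene blue [0.6151 0.3107] [0.2206 0.1137] 42.9
scene red [ 0.6437 -0.0234] [0.1145 0.1784] 1.2
scene yellow [ 0.5594 -0.3118] [0.1392 0.1837] 9.0
scene sd 403 [257. 256.] [ 0.4424 -0.1577] [0.0265 0.1452] 86.5 [0.012 0.024 0.028]
  handle [ 0.4325 -0.1571] [0.0265 0.1254] 86.5
scene sd 125 [308. 288.] [ 0.573  -0.0938] [0.0271 0.064 ] 29.7 [0.007 0.018 0.023]
  handle [ 0.573  -0.0939] [0.027 0.064] 30.0
side black 76 top [ 0.3761 -0.3159] [0.0324 0.0373] z 0.0482
side chrome 89 top [0.4357 0.1758] [0.025  0.0271] z 0.0483
side blue [0.5779 0.3515] [0.1851 0.1419] 81.7
side red [ 0.6311 -0.0204] [0.1401 0.19  ] 2.1
side yellow [ 0.5582 -0.3087] [0.1388 0.1906] 9.3
side sd 144 [310. 221.] [ 0.5723 -0.0943] [0.0283 0.0631] 34.2 [0.007 0.015 0.022]
  handle [ 0.5715 -0.0937] [0.0265 0.0601] 31.7
side sd 595 [384. 228.] [ 0.4409 -0.153 ] [0.032  0.1457] 88.6 [0.008 0.021 0.027]
  handle [ 0.4367 -0.1548] [0.0311 0.1368] 86.5
```

Emit:
apply_moves:
  motion:
    - {"tx": 3.4,"ty": -1.7,"tz": 1.2,"turn": 0,"jaw": 1}
    - {"tx": 6.8,"ty": -3.4,"tz": 2.4,"turn": 0,"jaw": 1}
    - {"tx": 10.2,"ty": -5.1,"tz": 3.6,"turn": 0,"jaw": 1}
    - {"tx": 13.6,"ty": -6.95,"tz": 5,"turn": 0,"jaw": 1}
    - {"tx": 13.6,"ty": -6.95,"tz": 5,"turn": 0,"jaw": 1}

```text
time_s: 0.57
position: [0.2693, -0.4167, 0.1957]
tool_rot: [[0.958, 0.287, -0.001], [0.287, -0.958, 0.007], [0.001, -0.007, -1.0]]
ft_force: [0.7, 0.1, 0.1]
grip_width: 0.0855
```

Emit:
apply_moves:
  motion:
    - {"tx": 3.4,"ty": -1.7,"tz": 1.2,"turn": 0,"jaw": 1}
    - {"tx": 6.8,"ty": -3.4,"tz": 2.4,"turn": 0,"jaw": 1}
    - {"tx": 10.2,"ty": -5.1,"tz": 3.6,"turn": 0,"jaw": 1}
    - {"tx": 13.6,"ty": -6.95,"tz": 5,"turn": 0,"jaw": 1}
    - {"tx": 13.6,"ty": -6.95,"tz": 5,"turn": 0,"jaw": 1}

```text
time_s: 0.98
position: [0.3819, -0.3055, 0.1442]
tool_rot: [[0.956, 0.292, -0.003], [0.292, -0.956, 0.012], [0.001, -0.012, -1.0]]
ft_force: [-0.5, -0.2, 0.1]
grip_width: 0.0852
```

```bash
cat > g.py <<'E'
from h import *
import sys
# python3 g.py x y z heading : shift in tool axes (cm), turn (deg)
s=telemetry.observe(); p=np.array(s['position']); R=np.array(s['tool_rot'])
hd=np.degrees(np.arctan2(R[1,0],R[0,0]))
print('t',round(s['time_s'],2),'p',p.round(4),'head',hd.round(2),'w',round(s['grip_width'],4),'F',np.round(s['ft_force'],1),'q',np.round(s['q'],0),'tilt',R[:,2].round(3))
a=[float(v) for v in sys.argv[1:]]
for i in range(0,len(a)//4*4,4):
    d=R.T@(np.array(a[i:i+3])-p)*100; print('move',d.round(2),'turn',round(-((a[i+3]-hd+180)%360-180),2))
E
python3 g.py .377 -.317 .034 16.45
python3 - <<'E'
from h import *
c=cam('wrist'); im,d=get_image('wrist'); save('w1',im)
vv,uu=np.mgrid[:480,:640]; P=depth_pts(c,np.c_[uu.ravel(),vv.ravel()],d.ravel()).reshape(480,640,3)
m=(P[...,2]>.045)&(P[...,2]<.056)&(abs(P[...,0]-.377)<.05)&(abs(P[...,1]+.317)<.05)&(d>0)
r=cv2.minAreaRect(P[m][:,:2].astype(np.float32)); print(m.sum(),r,np.median(P[m][:,2]))
E
```

```text
t 0.98 p [ 0.3819 -0.3055  0.1442] head 17.0 w 0.0852 F [-0.5 -0.2  0.1] q [-53.  22.  93.   0.  65.  20.] tilt [-0.003  0.012 -1.   ]
move [-0.82  1.09 11.01] turn 0.55
1068 ((0.3755738139152527, -0.3171342611312866), (0.032949429005384445, 0.03324873745441437), 60.692630767822266) 0.04913269259940932
```

Emit:
apply_moves:
  motion:
    - {"tx": -0.95,"ty": 1.1,"tz": 3,"turn": 0,"jaw": 1}
    - {"tx": -0.95,"ty": 1.1,"tz": 5,"turn": 0,"jaw": 1}
    - {"tx": -0.95,"ty": 1.1,"tz": 6,"turn": 0,"jaw": 1}
    - {"tx": -0.95,"ty": 1.1,"tz": 6,"turn": 0,"jaw": 1}
    - {"tx": -0.95,"ty": 1.1,"tz": 6,"turn": 0,"jaw": 1}

```text
time_s: 1.45
position: [0.3744, -0.3216, 0.0854]
tool_rot: [[0.957, 0.291, -0.003], [0.291, -0.957, 0.01], [0.0, -0.01, -1.0]]
ft_force: [0.6, -0.0, 0.6]
grip_width: 0.0853
```

```bash
python3 g.py .3755 -.317 .038 16.45
```

```text
t 1.45 p [ 0.3744 -0.3216  0.0854] head 16.91 w 0.0853 F [ 0.6 -0.   0.6] q [-55.  27.  96.   0.  57.  18.] tilt [-0.003  0.01  -1.   ]
move [ 0.24 -0.36  4.74] turn 0.46
```

Emit:
apply_moves:
  motion:
    - {"tx": 0.25,"ty": -0.35,"tz": 2,"jaw": 1,"turn": 0.4}
    - {"tx": 0.25,"ty": -0.35,"tz": 4,"jaw": 1,"turn": 0.4}
    - {"tx": 0.25,"ty": -0.35,"tz": 4.7,"jaw": 1,"turn": 0.4}
    - {"tx": 0.25,"ty": -0.35,"tz": 4.7,"jaw": 1,"turn": 0.4}
    - {"tx": 0.25,"ty": -0.35,"tz": 4.7,"jaw": 1,"turn": 0.4}

```text
time_s: 1.87
position: [0.3758, -0.3177, 0.0393]
tool_rot: [[0.959, 0.284, -0.002], [0.284, -0.959, 0.009], [0.001, -0.009, -1.0]]
ft_force: [0.7, 0.3, -0.3]
grip_width: 0.0857
```

```bash
python3 g.py .3755 -.317 .038 16.45
```

```text
t 1.87 p [ 0.3758 -0.3177  0.0393] head 16.5 w 0.0857 F [ 0.7  0.3 -0.3] q [-54.  32.  99.   0.  50.  19.] tilt [-0.002  0.009 -1.   ]
move [-0.01 -0.08  0.13] turn 0.05
```

Emit:
apply_moves:
  motion:
    - {"tx": 0,"ty": 0,"tz": 0,"jaw": 0}
    - {"tx": 0,"ty": 0,"tz": 0,"jaw": -0.5}
    - {"tx": 0,"ty": 0,"tz": 0,"jaw": -1}
    - {"tx": 0,"ty": 0,"tz": 0,"jaw": -1}
    - {"tx": 0,"ty": 0,"tz": 0,"jaw": -1}
  squeeze: 40

```text
invalid input
```

Emit:
apply_moves:
  motion:
    - {"tx": 0,"ty": 0,"tz": 0,"jaw": -1}
    - {"tx": 0,"ty": 0,"tz": 0,"jaw": -1}
    - {"tx": 0,"ty": 0,"tz": 0,"jaw": -1}
    - {"tx": 0,"ty": 0,"tz": 0,"jaw": -1}
    - {"tx": 0,"ty": 0,"tz": 0,"jaw": -1}

```text
invalid input
```

Emit:
apply_moves:
  motion:
    - {"tx": 0,"ty": 0,"tz": -1,"jaw": -1}
    - {"tx": 0,"ty": 0,"tz": -3,"jaw": -1}
    - {"tx": 0,"ty": 0,"tz": -5,"jaw": -1}
    - {"tx": 0,"ty": 0,"tz": -6,"jaw": -1}
    - {"tx": 0,"ty": 0,"tz": -6,"jaw": -1}

```text
invalid input
```

```bash
python3 g.py .562 -.344 .1 9.2 .562 -.344 .042 9.2
```

```text
t 1.87 p [ 0.3758 -0.3177  0.0393] head 16.5 w 0.0857 F [ 0.7  0.3 -0.3] q [-54.  32.  99.   0.  50.  19.] tilt [-0.002  0.009 -1.   ]
move [17.11  7.75 -6.13] turn 7.3
move [17.1   7.81 -0.33] turn 7.3
```

All keys are needed in every row; retry with `turn`.

Emit:
apply_moves:
  motion:
    - {"tx": 0,"ty": 0,"tz": 0,"turn": 0,"jaw": 0}
    - {"tx": 0,"ty": 0,"tz": 0,"turn": 0,"jaw": -0.5}
    - {"tx": 0,"ty": 0,"tz": 0,"turn": 0,"jaw": -1}
    - {"tx": 0,"ty": 0,"tz": 0,"turn": 0,"jaw": -1}
    - {"tx": 0,"ty": 0,"tz": 0,"turn": 0,"jaw": -1}
  squeeze: 40

```text
time_s: 2.28
position: [0.376, -0.3179, 0.0401]
tool_rot: [[0.959, 0.284, -0.001], [0.284, -0.959, 0.008], [0.001, -0.008, -1.0]]
ft_force: [-1.4, 1.5, 4.7]
grip_width: 0.0334
```

Emit:
apply_moves:
  motion:
    - {"tx": 0,"ty": 0,"tz": 0,"turn": 0,"jaw": -1}
    - {"tx": 0,"ty": 0,"tz": 0,"turn": 0,"jaw": -1}
    - {"tx": 0,"ty": 0,"tz": 0,"turn": 0,"jaw": -1}
    - {"tx": 0,"ty": 0,"tz": 0,"turn": 0,"jaw": -1}
    - {"tx": 0,"ty": 0,"tz": 0,"turn": 0,"jaw": -1}

```text
time_s: 2.7
position: [0.376, -0.3179, 0.0401]
tool_rot: [[0.959, 0.284, -0.001], [0.284, -0.959, 0.008], [0.001, -0.008, -1.0]]
ft_force: [-0.1, 1.0, 1.5]
grip_width: 0.0335
```

```bash
python3 g.py .562 -.344 .1 9.2 .562 -.344 .042 9.2
```

```text
t 2.7 p [ 0.376  -0.3179  0.0401] head 16.51 w 0.0335 F [-0.1  1.   1.5] q [-54.  32.  99.   0.  50.  19.] tilt [-0.001  0.008 -1.   ]
move [17.1   7.74 -6.04] turn 7.31
move [17.09  7.79 -0.24] turn 7.31
```

Emit:
apply_moves:
  motion:
    - {"tx": 0,"ty": 0,"tz": -3,"turn": 0,"jaw": -1}
    - {"tx": 0,"ty": 0,"tz": -6,"turn": 0,"jaw": -1}
    - {"tx": 3,"ty": 1.3,"tz": -6,"turn": 2,"jaw": -1}
    - {"tx": 6,"ty": 2.7,"tz": -6,"turn": 4,"jaw": -1}
    - {"tx": 9,"ty": 4.1,"tz": -6,"turn": 4,"jaw": -1}

```text
time_s: 3.12
position: [0.4752, -0.3322, 0.1004]
tool_rot: [[0.977, 0.214, -0.001], [0.214, -0.977, 0.008], [0.001, -0.008, -1.0]]
ft_force: [-0.3, -1.5, -2.1]
grip_width: 0.0336
```

```bash
python3 g.py .562 -.344 .1 9.2 .562 -.344 .044 9.2
```

```text
t 3.12 p [ 0.4752 -0.3322  0.1004] head 12.36 w 0.0336 F [-0.3 -1.5 -2.1] q [-47.  33.  82.   0.  66.  31.] tilt [-0.001  0.008 -1.   ]
move [8.23 3.01 0.02] turn 3.16
move [8.23 3.05 5.62] turn 3.16
```

Emit:
apply_moves:
  motion:
    - {"tx": 3,"ty": 1,"tz": 0,"turn": 3,"jaw": -1}
    - {"tx": 6,"ty": 2,"tz": 0,"turn": 3,"jaw": -1}
    - {"tx": 8.2,"ty": 3,"tz": 0,"turn": 3,"jaw": -1}
    - {"tx": 8.2,"ty": 3,"tz": 1.5,"turn": 3,"jaw": -1}
    - {"tx": 8.2,"ty": 3,"tz": 3,"turn": 3,"jaw": -1}

```text
time_s: 3.53
position: [0.5629, -0.3437, 0.0695]
tool_rot: [[0.986, 0.164, 0.0], [0.164, -0.986, 0.007], [0.001, -0.007, -1.0]]
ft_force: [-0.2, 0.8, -2.0]
grip_width: 0.0335
```

```bash
python3 g.py .562 -.344 .044 9.2
```

```text
t 3.53 p [ 0.5629 -0.3437  0.0695] head 9.44 w 0.0335 F [-0.2  0.8 -2. ] q [-42.  42.  69.   0.  70.  39.] tilt [ 0.     0.007 -1.   ]
move [-0.1   0.04  2.55] turn 0.24
```

Emit:
apply_moves:
  motion:
    - {"tx": 0,"ty": 0,"tz": 1,"turn": 0,"jaw": -1}
    - {"tx": 0,"ty": 0,"tz": 1.8,"turn": 0,"jaw": -1}
    - {"tx": 0,"ty": 0,"tz": 2.3,"turn": 0,"jaw": -1}
    - {"tx": 0,"ty": 0,"tz": 2.5,"turn": 0,"jaw": -1}
    - {"tx": 0,"ty": 0,"tz": 2.5,"turn": 0,"jaw": -1}

```text
time_s: 3.95
position: [0.5629, -0.3436, 0.0448]
tool_rot: [[0.986, 0.164, 0.0], [0.164, -0.986, 0.007], [0.001, -0.007, -1.0]]
ft_force: [0.7, 0.6, -0.5]
grip_width: 0.0337
```

```bash
python3 g.py .562 -.344 .044 9.2
```

```text
t 3.95 p [ 0.5629 -0.3436  0.0448] head 9.43 w 0.0337 F [ 0.7  0.6 -0.5] q [-42.  43.  70.   0.  67.  39.] tilt [ 0.     0.007 -1.   ]
move [-0.1   0.03  0.08] turn 0.23
```

Emit:
apply_moves:
  motion:
    - {"tx": 0,"ty": 0,"tz": 0.1,"turn": 0,"jaw": -1}
    - {"tx": 0,"ty": 0,"tz": 0.15,"turn": 0,"jaw": -1}
    - {"tx": 0,"ty": 0,"tz": 0.15,"turn": 0,"jaw": 0.2}
    - {"tx": 0,"ty": 0,"tz": 0.15,"turn": 0,"jaw": 0.2}
    - {"tx": 0,"ty": 0,"tz": 0.15,"turn": 0,"jaw": 0.4}

```text
time_s: 4.37
position: [0.563, -0.3437, 0.0436]
tool_rot: [[0.986, 0.164, 0.001], [0.164, -0.986, 0.006], [0.002, -0.006, -1.0]]
ft_force: [-0.4, -0.1, 0.1]
grip_width: 0.0595
```

Emit:
apply_moves:
  motion:
    - {"tx": 0,"ty": 0,"tz": 0,"turn": 0,"jaw": 0.4}
    - {"tx": 0,"ty": 0,"tz": 0,"turn": 0,"jaw": 0.4}
    - {"tx": 0,"ty": 0,"tz": -2,"turn": 0,"jaw": 0.4}
    - {"tx": 0,"ty": 0,"tz": -5,"turn": 0,"jaw": 0.4}
    - {"tx": 0,"ty": 0,"tz": -8,"turn": 0,"jaw": 0.4}

```text
time_s: 4.78
position: [0.5626, -0.3439, 0.1239]
tool_rot: [[0.987, 0.164, -0.001], [0.164, -0.986, 0.008], [0.0, -0.008, -1.0]]
ft_force: [0.2, 0.4, 0.7]
grip_width: 0.0599
```

```bash
python3 g.py .412 -.154 .12 -3.5
python3 - <<'E'
from h import *
im,d=get_image('wrist'); save('w2',im)
E
```

```text
t 4.78 p [ 0.5626 -0.3439  0.1239] head 9.42 w 0.0599 F [0.2 0.4 0.7] q [-42.  39.  66.   0.  76.  39.] tilt [-0.001  0.008 -1.   ]
move [-11.74 -21.2    0.55] turn 12.92
```

View pics/w2.png

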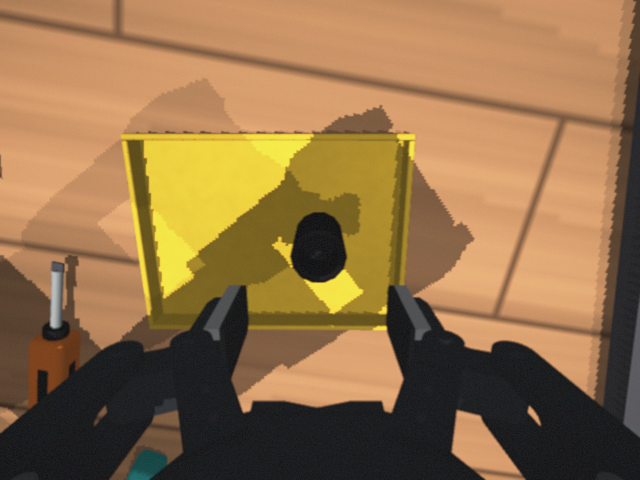

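The black socket stands upright in the yellow tray (pixel 318,248). Next is the screwdriver.

Emit:
apply_moves:
  motion:
    - {"tx": -2,"ty": -3.5,"tz": 0,"turn": 6,"jaw": 0.4}
    - {"tx": -4,"ty": -7,"tz": 0,"turn": 12.9,"jaw": 0.4}
    - {"tx": -6,"ty": -10.5,"tz": 0,"turn": 12.9,"jaw": 0.4}
    - {"tx": -8,"ty": -14,"tz": 0,"turn": 12.9,"jaw": 0.4}
    - {"tx": -9.5,"ty": -17,"tz": 0,"turn": 12.9,"jaw": 0.4}

```text
time_s: 5.25
position: [0.441, -0.1915, 0.1303]
tool_rot: [[0.998, -0.06, 0.007], [-0.06, -0.998, 0.0], [0.007, -0.001, -1.0]]
ft_force: [1.3, 0.2, 0.4]
grip_width: 0.0598
```

```bash
cat > sd.py <<'E'
from h import *
import sys
# objects between given heights near x,y from wrist depth: x y r zmin zmax
x,y,r,z0,z1=map(float,sys.argv[1:6])
c=cam('wrist'); im,d=get_image('wrist'); save(sys.argv[6],im)
vv,uu=np.mgrid[:480,:640]; P=depth_pts(c,np.c_[uu.ravel(),vv.ravel()],d.ravel()).reshape(480,640,3)
m=(P[...,2]>z0)&(P[...,2]<z1)&(np.hypot(P[...,0]-x,P[...,1]-y)<r)&(d>.1)
m=cv2.morphologyEx(m.astype(np.uint8),cv2.MORPH_OPEN,np.ones((3,3)))
N,L,st,ce=cv2.connectedComponentsWithStats(m)
for i in range(1,N):
    if st[i,4]>150:
        q=P[L==i]; R=cv2.minAreaRect(q[:,:2].astype(np.float32)); print(st[i,4],ce[i].round(),np.round(R[0],4),np.round(R[1],4),round(R[2],1),'z',np.percentile(q[:,2],[5,50,95]).round(4))
E
python3 g.py .412 -.154 .12 -3.5; python3 sd.py .43 -.155 .1 .018 .035 w3
```

```text
t 5.25 p [ 0.441  -0.1915  0.1303] head -3.47 w 0.0598 F [1.3 0.2 0.4] q [-38.  22.  96.   0.  62.  56.] tilt [ 0.007  0.    -1.   ]
move [-3.13 -3.56  1.01] turn 0.03
259 [378. 172.] [ 0.4866 -0.2352] [0.022  0.0113] 9.8 z [0.0197 0.0214 0.0226]
4146 [271. 276.] [ 0.4155 -0.1554] [0.0262 0.0914] 86.2 z [0.0204 0.025  0.0264]
```

Emit:
apply_moves:
  motion:
    - {"tx": -2,"ty": -2,"tz": 0,"turn": 0.3,"jaw": 0.4}
    - {"tx": -3.1,"ty": -3.55,"tz": 2,"turn": 0.3,"jaw": 0.4}
    - {"tx": -3.1,"ty": -3.55,"tz": 4,"turn": 0.3,"jaw": 0.4}
    - {"tx": -3.1,"ty": -3.55,"tz": 6,"turn": 0.3,"jaw": 0.4}
    - {"tx": -3.1,"ty": -3.55,"tz": 6,"turn": 0.3,"jaw": 0.4}

```text
time_s: 5.72
position: [0.4079, -0.1484, 0.0677]
tool_rot: [[0.998, -0.064, -0.001], [-0.064, -0.998, 0.007], [-0.001, -0.007, -1.0]]
ft_force: [-0.4, 0.4, -0.1]
grip_width: 0.0598
```

```bash
python3 g.py .413 -.155 .024 -3.7
```

```text
t 5.72 p [ 0.4079 -0.1484  0.0677] head -3.65 w 0.0598 F [-0.4  0.4 -0.1] q [-36.  25. 107.   0.  49.  58.] tilt [-0.001  0.007 -1.   ]
move [0.56 0.65 4.37] turn 0.05
```

Emit:
apply_moves:
  motion:
    - {"tx": 0.5,"ty": 0.6,"tz": 1,"turn": 0,"jaw": 0.4}
    - {"tx": 0.55,"ty": 0.65,"tz": 2.5,"turn": 0,"jaw": 0.4}
    - {"tx": 0.55,"ty": 0.65,"tz": 3.7,"turn": 0,"jaw": 0.4}
    - {"tx": 0.55,"ty": 0.65,"tz": 4.4,"turn": 0,"jaw": 0.4}
    - {"tx": 0.55,"ty": 0.65,"tz": 4.4,"turn": 0,"jaw": 0.4}

```text
time_s: 6.13
position: [0.4129, -0.1551, 0.0233]
tool_rot: [[0.998, -0.064, -0.002], [-0.064, -0.998, 0.008], [-0.002, -0.008, -1.0]]
ft_force: [-0.3, -0.5, 0.6]
grip_width: 0.0595
```

Emit:
apply_moves:
  motion:
    - {"tx": 0,"ty": 0,"tz": 0,"turn": 0,"jaw": -0.2}
    - {"tx": 0,"ty": 0,"tz": 0,"turn": 0,"jaw": -0.6}
    - {"tx": 0,"ty": 0,"tz": 0,"turn": 0,"jaw": -1}
    - {"tx": 0,"ty": 0,"tz": 0,"turn": 0,"jaw": -1}
    - {"tx": 0,"ty": 0,"tz": 0,"turn": 0,"jaw": -1}
  squeeze: 40

```text
time_s: 6.55
position: [0.4134, -0.1554, 0.0242]
tool_rot: [[0.998, -0.064, -0.0], [-0.064, -0.998, 0.006], [-0.001, -0.006, -1.0]]
ft_force: [0.8, 0.7, 6.2]
grip_width: 0.025
```

```bash
python3 g.py .413 -.155 .024 -3.7
```

```text
t 6.55 p [ 0.4134 -0.1554  0.0242] head -3.66 w 0.025 F [0.8 0.7 6.2] q [-36.  30. 108.   0.  42.  57.] tilt [-0.     0.006 -1.   ]
move [-0.04 -0.04  0.02] turn 0.04
```

Emit:
apply_moves:
  motion:
    - {"tx": 0,"ty": 0,"tz": -1.5,"turn": 0,"jaw": -1}
    - {"tx": 0,"ty": 0,"tz": -4,"turn": 0,"jaw": -1}
    - {"tx": 0,"ty": 0,"tz": -7,"turn": 0,"jaw": -1}
    - {"tx": 0,"ty": 0,"tz": -10,"turn": 0,"jaw": -1}
    - {"tx": 0,"ty": 0,"tz": -10,"turn": 0,"jaw": -1}

```text
time_s: 6.97
position: [0.4151, -0.1571, 0.129]
tool_rot: [[0.998, -0.063, 0.007], [-0.063, -0.998, 0.001], [0.007, -0.001, -1.0]]
ft_force: [0.5, -1.6, -0.9]
grip_width: 0.0253
```

```bash
python3 g.py .577 .319 .125 81.5
```

```text
t 6.97 p [ 0.4151 -0.1571  0.129 ] head -3.64 w 0.0253 F [ 0.5 -1.6 -0.9] q [-36.  19. 101.   0.  59.  57.] tilt [ 0.007  0.001 -1.   ]
move [ 13.13 -48.55   0.57] turn -85.14
```

Emit:
apply_moves:
  motion:
    - {"tx": 0.9,"ty": -3,"tz": 0,"turn": -6,"jaw": -1}
    - {"tx": 1.8,"ty": -6.4,"tz": 0,"turn": -12,"jaw": -1}
    - {"tx": 2.7,"ty": -9.8,"tz": 0,"turn": -18,"jaw": -1}
    - {"tx": 3.6,"ty": -13.2,"tz": 0,"turn": -24,"jaw": -1}
    - {"tx": 4.5,"ty": -16.5,"tz": 0,"turn": -30,"jaw": -1}

```text
time_s: 7.38
position: [0.4705, 0.0064, 0.1295]
tool_rot: [[0.894, 0.448, 0.007], [0.448, -0.894, 0.001], [0.007, 0.002, -1.0]]
ft_force: [0.3, -0.7, -1.3]
grip_width: 0.0249
```

```bash
python3 g.py .577 .319 .125 81.5
```

```text
t 7.38 p [0.4705 0.0064 0.1295] head 26.65 w 0.0249 F [ 0.3 -0.7 -1.3] q [-14.  21.  97.   0.  61.  50.] tilt [ 0.007  0.001 -1.   ]
move [ 23.54 -23.16   0.56] turn -54.85
```

Emit:
apply_moves:
  motion:
    - {"tx": 2.3,"ty": -2.3,"tz": 0,"turn": -6,"jaw": -1}
    - {"tx": 4.7,"ty": -4.6,"tz": 0,"turn": -12,"jaw": -1}
    - {"tx": 7,"ty": -6.9,"tz": 0,"turn": -18,"jaw": -1}
    - {"tx": 9.4,"ty": -9.2,"tz": 0,"turn": -24,"jaw": -1}
    - {"tx": 11.8,"ty": -11.6,"tz": 0,"turn": -30,"jaw": -1}

```text
time_s: 7.8
position: [0.5239, 0.1647, 0.1298]
tool_rot: [[0.545, 0.838, 0.007], [0.838, -0.545, 0.001], [0.005, 0.005, -1.0]]
ft_force: [0.9, -0.8, -1.0]
grip_width: 0.0252
```

```bash
python3 g.py .577 .319 .125 81.5
```

```text
t 7.8 p [0.5239 0.1647 0.1298] head 56.95 w 0.0252 F [ 0.9 -0.8 -1. ] q [ 5. 28. 85.  0. 66. 38.] tilt [ 0.007  0.001 -1.   ]
move [15.82 -3.97  0.53] turn -24.55
```

Emit:
apply_moves:
  motion:
    - {"tx": 4,"ty": -1,"tz": 0,"turn": -6,"jaw": -1}
    - {"tx": 8,"ty": -2,"tz": 0,"turn": -12,"jaw": -1}
    - {"tx": 12,"ty": -3,"tz": 0,"turn": -18,"jaw": -1}
    - {"tx": 15,"ty": -4,"tz": 0,"turn": -24.5,"jaw": -1}
    - {"tx": 15,"ty": -4,"tz": 0,"turn": -24.5,"jaw": -1}

```text
time_s: 8.22
position: [0.5722, 0.3175, 0.1292]
tool_rot: [[0.138, 0.99, 0.007], [0.99, -0.138, 0.003], [0.004, 0.007, -1.0]]
ft_force: [-0.7, -0.6, -0.9]
grip_width: 0.0251
```

```bash
python3 g.py .577 .319 .028 81.5; python3 sd.py .577 .36 .1 .018 .025 w4
```

```text
t 8.22 p [0.5722 0.3175 0.1292] head 82.05 w 0.0251 F [-0.7 -0.6 -0.9] q [19. 38. 67.  0. 75. 27.] tilt [ 0.007  0.003 -1.   ]
move [ 0.18  0.38 10.13] turn 0.55
1592 [315.  42.] [0.5885 0.4401] [0.0045 0.1206] 81.8 z [0.0193 0.0213 0.0226]
1608 [217. 164.] [0.5136 0.3697] [0.1539 0.0048] 81.7 z [0.019  0.0211 0.0224]
1547 [421. 166.] [0.6457 0.3498] [0.1462 0.0051] 81.6 z [0.019  0.0213 0.0226]
```

View pics/w4.png

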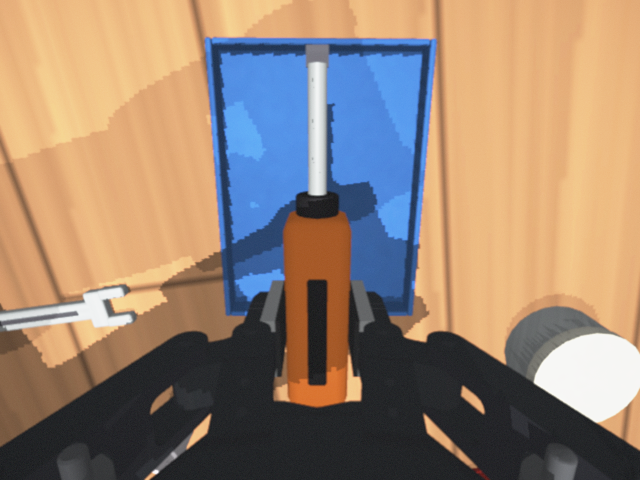

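The screwdriver is held straight over the blue tray, with its blade at (317,50) and the handle gripped at (317,300). Lowering it now.

Emit:
apply_moves:
  motion:
    - {"tx": 0.3,"ty": 0.1,"tz": 2,"turn": 0.5,"jaw": -1}
    - {"tx": 0.3,"ty": 0.1,"tz": 4,"turn": 0.5,"jaw": -1}
    - {"tx": 0.3,"ty": 0.1,"tz": 6,"turn": 0.5,"jaw": -1}
    - {"tx": 0.3,"ty": 0.1,"tz": 7.5,"turn": 0.5,"jaw": -1}
    - {"tx": 0.3,"ty": 0.1,"tz": 7.5,"turn": 0.5,"jaw": -1}

```text
time_s: 8.68
position: [0.5719, 0.3162, 0.0506]
tool_rot: [[0.155, 0.988, -0.0], [0.988, -0.155, -0.001], [-0.001, -0.0, -1.0]]
ft_force: [0.0, -0.0, -1.8]
grip_width: 0.0256
```

```bash
python3 g.py .574 .320 .0282 81.7
```

```text
t 8.68 p [0.5719 0.3162 0.0506] head 81.1 w 0.0256 F [ 0.  -0.  -1.8] q [19. 43. 71. -0. 66. 28.] tilt [-0.    -0.001 -1.   ]
move [0.41 0.15 2.24] turn -0.6
```

Emit:
apply_moves:
  motion:
    - {"tx": 0.4,"ty": 0.15,"tz": 0.7,"turn": 0,"jaw": -1}
    - {"tx": 0.4,"ty": 0.15,"tz": 1.4,"turn": 0,"jaw": -1}
    - {"tx": 0.4,"ty": 0.15,"tz": 1.9,"turn": 0,"jaw": -1}
    - {"tx": 0.4,"ty": 0.15,"tz": 2.2,"turn": 0,"jaw": -1}
    - {"tx": 0.4,"ty": 0.15,"tz": 2.2,"turn": 0,"jaw": -1}

```text
time_s: 9.1
position: [0.5742, 0.3198, 0.0287]
tool_rot: [[0.155, 0.988, 0.0], [0.988, -0.155, -0.001], [-0.001, 0.0, -1.0]]
ft_force: [0.4, 0.5, -0.9]
grip_width: 0.0252
```

```bash
python3 g.py .574 .320 .0282 81.7
```

```text
t 9.1 p [0.5742 0.3198 0.0287] head 81.09 w 0.0252 F [ 0.4  0.5 -0.9] q [19. 44. 71. -0. 64. 28.] tilt [ 0.    -0.001 -1.   ]
move [ 0.02 -0.02  0.05] turn -0.61
```

Emit:
apply_moves:
  motion:
    - {"tx": 0,"ty": 0,"tz": 0.1,"turn": 0,"jaw": -1}
    - {"tx": 0,"ty": 0,"tz": 0.1,"turn": 0,"jaw": -1}
    - {"tx": 0,"ty": 0,"tz": 0.1,"turn": 0,"jaw": 0}
    - {"tx": 0,"ty": 0,"tz": 0.1,"turn": 0,"jaw": 0.2}
    - {"tx": 0,"ty": 0,"tz": 0.1,"turn": 0,"jaw": 0.2}

```text
time_s: 9.52
position: [0.5742, 0.3199, 0.0278]
tool_rot: [[0.155, 0.988, 0.0], [0.988, -0.155, -0.001], [-0.001, 0.0, -1.0]]
ft_force: [-0.7, 0.2, 0.1]
grip_width: 0.0511
```

Emit:
apply_moves:
  motion:
    - {"tx": 0,"ty": 0,"tz": 0,"turn": 0,"jaw": 0.2}
    - {"tx": 0,"ty": 0,"tz": -1,"turn": 0,"jaw": 0.2}
    - {"tx": 0,"ty": 0,"tz": -4,"turn": 0,"jaw": 0.2}
    - {"tx": 0,"ty": 0,"tz": -8,"turn": 0,"jaw": 0.2}
    - {"tx": 0,"ty": 0,"tz": -11,"turn": 0,"jaw": 0.2}

```text
time_s: 9.93
position: [0.5744, 0.3201, 0.1412]
tool_rot: [[0.155, 0.988, 0.002], [0.988, -0.155, -0.001], [-0.0, 0.002, -1.0]]
ft_force: [0.3, 0.1, 0.6]
grip_width: 0.0513
```

```bash
python3 g.py .348 .282 .12 0.3; python3 sd.py .574 .33 .06 .023 .035 w5; python3 sd.py .585 .41 .035 .013 .025 w6
```

```text
t 9.93 p [0.5744 0.3201 0.1412] head 81.1 w 0.0513 F [0.3 0.1 0.6] q [19. 37. 65. -0. 78. 28.] tilt [ 0.002 -0.001 -1.   ]
move [ -7.27 -21.78   2.07] turn 80.8
4221 [316. 233.] [0.5738 0.3236] [0.0914 0.026 ] 81.1 z [0.0251 0.0292 0.0306]
488 [307.  57.] [0.5892 0.4398] [0.004  0.0397] 81.2 z [0.0141 0.021  0.0226]
709 [311. 123.] [0.5854 0.3975] [0.0449 0.0075] 80.6 z [0.017  0.0192 0.0208]
```

Emit:
apply_moves:
  motion:
    - {"tx": -1.4,"ty": -4,"tz": 0,"turn": 7,"jaw": 0.2}
    - {"tx": -2.7,"ty": -8,"tz": 0,"turn": 14,"jaw": 0.2}
    - {"tx": -4,"ty": -12,"tz": 0,"turn": 21,"jaw": 0.2}
    - {"tx": -5.3,"ty": -16,"tz": 0,"turn": 28,"jaw": 0.2}
    - {"tx": -6,"ty": -18,"tz": 0,"turn": 35,"jaw": 0.2}

```text
time_s: 10.45
position: [0.3846, 0.2885, 0.1425]
tool_rot: [[0.697, 0.717, 0.009], [0.717, -0.697, 0.002], [0.007, 0.005, -1.0]]
ft_force: [0.6, 0.4, -0.1]
grip_width: 0.0511
```

Emit:
apply_moves:
  motion:
    - {"tx": 0,"ty": 0,"tz": 0,"turn": 7,"jaw": 0.2}
    - {"tx": 0,"ty": 0,"tz": 0,"turn": 14,"jaw": 0.2}
    - {"tx": 0,"ty": 0,"tz": 0,"turn": 21,"jaw": 0.2}
    - {"tx": 0,"ty": 0,"tz": 0,"turn": 28,"jaw": 0.2}
    - {"tx": 0,"ty": 0,"tz": 0,"turn": 35,"jaw": 0.2}

```text
time_s: 10.87
position: [0.3845, 0.2885, 0.1427]
tool_rot: [[0.983, 0.182, 0.009], [0.182, -0.983, 0.002], [0.009, -0.0, -1.0]]
ft_force: [-0.3, 0.5, 0.7]
grip_width: 0.051
```

```bash
python3 g.py .348 .282 .08 0.3; python3 sd.py .348 .282 .09 .004 .02 w7
```

```text
t 10.87 p [0.3845 0.2885 0.1427] head 10.46 w 0.051 F [-0.3  0.5  0.7] q [ 23.  21.  95.  -0.  63. 102.] tilt [ 0.009  0.002 -1.   ]
move [-3.76 -0.02  6.24] turn 10.16
3815 [320. 263.] [0.3478 0.2831] [0.0315 0.1457] 89.4 z [0.0066 0.0083 0.0094]
```

View pics/w7.png

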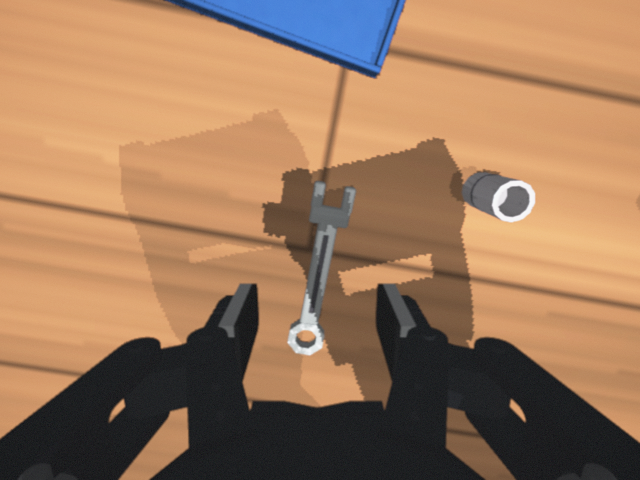

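Wrench lies at (320,265), open jaw away and ring near; fit: 145.7 mm long, centre (0.348, 0.283), heading −0.6°.

Emit:
apply_moves:
  motion:
    - {"tx": -2,"ty": 0,"tz": 1,"turn": 6,"jaw": -0.2}
    - {"tx": -3.7,"ty": -0.1,"tz": 3,"turn": 11,"jaw": -0.2}
    - {"tx": -3.7,"ty": -0.1,"tz": 5,"turn": 11,"jaw": -0.2}
    - {"tx": -3.7,"ty": -0.1,"tz": 7,"turn": 11,"jaw": -0.2}
    - {"tx": -3.7,"ty": -0.1,"tz": 7,"turn": 11,"jaw": -0.2}

```text
time_s: 11.33
position: [0.347, 0.2825, 0.0701]
tool_rot: [[1.0, -0.014, 0.004], [-0.014, -1.0, -0.0], [0.004, 0.0, -1.0]]
ft_force: [-1.0, 0.2, -0.5]
grip_width: 0.0343
```

```bash
python3 g.py .348 .283 .0205 -0.6
```

```text
t 11.33 p [0.347  0.2825 0.0701] head -0.8 w 0.0343 F [-1.   0.2 -0.5] q [ 24.  25. 105.  -0.  50. 115.] tilt [ 0.004 -0.    -1.   ]
move [ 0.08 -0.06  4.96] turn -0.2
```

Emit:
apply_moves:
  motion:
    - {"tx": 0.1,"ty": 0,"tz": 1.5,"turn": 0,"jaw": -0.2}
    - {"tx": 0.1,"ty": 0,"tz": 3,"turn": 0,"jaw": -0.2}
    - {"tx": 0.1,"ty": 0,"tz": 4.2,"turn": 0,"jaw": -0.2}
    - {"tx": 0.1,"ty": 0,"tz": 4.7,"turn": 0,"jaw": -0.2}
    - {"tx": 0.1,"ty": 0,"tz": 4.7,"turn": 0,"jaw": -0.2}

```text
time_s: 11.75
position: [0.3483, 0.2824, 0.023]
tool_rot: [[1.0, -0.013, 0.003], [-0.013, -1.0, -0.001], [0.003, 0.001, -1.0]]
ft_force: [0.3, -0.4, -0.3]
grip_width: 0.0341
```

Emit:
apply_moves:
  motion:
    - {"tx": 0,"ty": 0,"tz": 0,"turn": 0,"jaw": -0.4}
    - {"tx": 0,"ty": 0,"tz": 0,"turn": 0,"jaw": -0.6}
    - {"tx": 0,"ty": 0,"tz": 0,"turn": 0,"jaw": -1}
    - {"tx": 0,"ty": 0,"tz": 0,"turn": 0,"jaw": -1}
    - {"tx": 0,"ty": 0,"tz": 0,"turn": 0,"jaw": -1}
  squeeze: 50

```text
time_s: 12.17
position: [0.3487, 0.2826, 0.0241]
tool_rot: [[1.0, -0.012, 0.005], [-0.012, -1.0, -0.0], [0.005, -0.0, -1.0]]
ft_force: [-0.9, -0.3, 5.3]
grip_width: 0.012
```

```bash
python3 g.py .348 .283 .0205 -0.6
```

```text
t 12.17 p [0.3487 0.2826 0.0241] head -0.71 w 0.012 F [-0.9 -0.3  5.3] q [ 24.  30. 107.  -0.  42. 115.] tilt [ 0.005 -0.    -1.   ]
move [-0.07 -0.03  0.36] turn -0.11
```

Width 12 mm is narrower than the 15 mm shank, so the grip is too near the tips. I'll reopen, go lower and grip again.

Emit:
apply_moves:
  motion:
    - {"tx": 0,"ty": 0,"tz": 0,"turn": 0,"jaw": -0.2}
    - {"tx": 0,"ty": 0,"tz": 0,"turn": 0,"jaw": -0.2}
    - {"tx": 0,"ty": 0,"tz": 0,"turn": 0,"jaw": -0.2}
    - {"tx": 0,"ty": 0,"tz": 0.25,"turn": 0,"jaw": -0.3}
    - {"tx": 0,"ty": 0,"tz": 0.4,"turn": 0,"jaw": -0.3}

```text
time_s: 12.58
position: [0.3487, 0.2826, 0.0199]
tool_rot: [[1.0, -0.012, 0.005], [-0.012, -1.0, -0.0], [0.005, -0.0, -1.0]]
ft_force: [0.9, 0.1, -0.2]
grip_width: 0.0301
```

```bash
python3 g.py .348 .283 .0195 -0.6; python3 sd.py .348 .282 .09 .004 .016 w8
```

```text
t 12.58 p [0.3487 0.2826 0.0199] head -0.71 w 0.0301 F [ 0.9  0.1 -0.2] q [ 24.  31. 107.  -0.  41. 115.] tilt [ 0.005 -0.    -1.   ]
move [-0.07 -0.04  0.04] turn -0.11
11533 [316. 253.] [0.3586 0.2841] [0.0315 0.1235] 89.4 z [0.007  0.0084 0.0094]
157 [273. 285.] [0.3584 0.3009] [0.0083 0.0043] 54.7 z [0.0071 0.0112 0.0153]
155 [360. 285.] [0.3578 0.2669] [0.0046 0.0083] 35.5 z [0.0066 0.0115 0.0151]
```

View pics/w8.png

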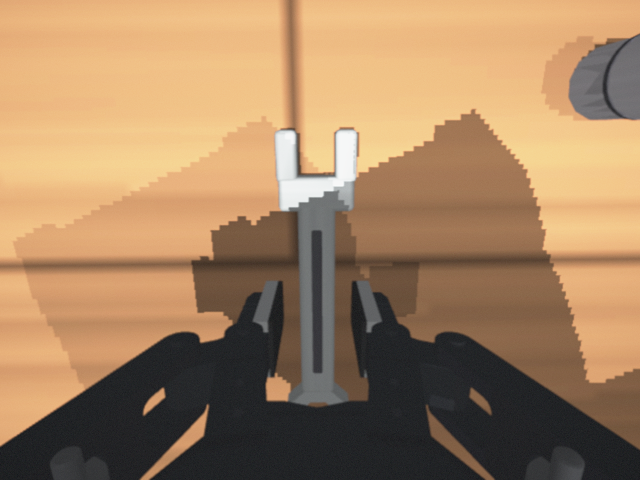

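The jaws straddle the shank at (317,320), and the wrench is still flat and undisturbed.

Emit:
apply_moves:
  motion:
    - {"tx": 0,"ty": 0,"tz": 0,"turn": 0,"jaw": -0.5}
    - {"tx": 0,"ty": 0,"tz": 0,"turn": 0,"jaw": -0.7}
    - {"tx": 0,"ty": 0,"tz": 0,"turn": 0,"jaw": -1}
    - {"tx": 0,"ty": 0,"tz": 0,"turn": 0,"jaw": -1}
    - {"tx": 0,"ty": 0,"tz": 0,"turn": 0,"jaw": -1}
  squeeze: 40

```text
time_s: 13.05
position: [0.3486, 0.2825, 0.0196]
tool_rot: [[1.0, -0.012, 0.004], [-0.012, -1.0, -0.0], [0.004, 0.0, -1.0]]
ft_force: [-0.5, -0.5, -1.1]
grip_width: 0.0136
```

Emit:
apply_moves:
  motion:
    - {"tx": 0,"ty": 0,"tz": 0,"turn": 0,"jaw": -1}
    - {"tx": 0,"ty": 0,"tz": 0,"turn": 0,"jaw": -1}
    - {"tx": 0,"ty": 0,"tz": -0.5,"turn": 0,"jaw": -1}
    - {"tx": 0,"ty": 0,"tz": -1.5,"turn": 0,"jaw": -1}
    - {"tx": 0,"ty": 0,"tz": -1.5,"turn": 0,"jaw": -1}

```text
time_s: 13.47
position: [0.349, 0.2828, 0.0359]
tool_rot: [[1.0, -0.012, 0.006], [-0.012, -1.0, 0.001], [0.006, -0.001, -1.0]]
ft_force: [-0.1, -0.6, -1.2]
grip_width: 0.0137
```

```bash
python3 g.py .632 -.022 .12 91.5; python3 sd.py .348 .282 .09 .004 .03 w9
```

```text
t 13.47 p [0.349  0.2828 0.0359] head -0.71 w 0.0137 F [-0.1 -0.6 -1.2] q [ 24.  29. 107.  -0.  44. 115.] tilt [ 0.006  0.001 -1.   ]
move [28.73 30.12 -8.26] turn -92.21
11870 [316. 254.] [0.359  0.2841] [0.0315 0.1232] 89.3 z [0.0231 0.0247 0.0258]
```

Emit:
apply_moves:
  motion:
    - {"tx": 0,"ty": 0,"tz": -3,"turn": -5,"jaw": -1}
    - {"tx": 0,"ty": 0,"tz": -6,"turn": -10,"jaw": -1}
    - {"tx": 1.5,"ty": 1.5,"tz": -8.3,"turn": -16,"jaw": -1}
    - {"tx": 4,"ty": 4.2,"tz": -8.3,"turn": -22,"jaw": -1}
    - {"tx": 6.6,"ty": 7,"tz": -8.3,"turn": -28,"jaw": -1}

```text
time_s: 13.93
position: [0.4141, 0.2116, 0.1198]
tool_rot: [[0.885, 0.465, 0.009], [0.465, -0.885, 0.001], [0.008, 0.003, -1.0]]
ft_force: [1.1, 0.1, -1.8]
grip_width: 0.0136
```

```bash
python3 g.py .632 -.022 .12 91.5
```

```text
t 13.93 p [0.4141 0.2116 0.1198] head 27.74 w 0.0136 F [ 1.1  0.1 -1.8] q [12. 22. 99. -0. 59. 75.] tilt [ 0.009  0.001 -1.   ]
move [ 8.41 30.82  0.14] turn -63.76
```

Emit:
apply_moves:
  motion:
    - {"tx": 0.9,"ty": 3.1,"tz": 0,"turn": -6,"jaw": -1}
    - {"tx": 1.8,"ty": 6.2,"tz": 0,"turn": -12,"jaw": -1}
    - {"tx": 2.6,"ty": 9.3,"tz": 0,"turn": -18,"jaw": -1}
    - {"tx": 3.5,"ty": 12.4,"tz": 0,"turn": -24,"jaw": -1}
    - {"tx": 4.3,"ty": 15.5,"tz": 0,"turn": -31,"jaw": -1}

```text
time_s: 14.35
position: [0.5251, 0.0931, 0.1202]
tool_rot: [[0.515, 0.857, 0.008], [0.857, -0.515, 0.001], [0.005, 0.006, -1.0]]
ft_force: [0.3, 1.1, -1.0]
grip_width: 0.0133
```

```bash
python3 g.py .632 -.022 .12 91.5
```

```text
t 14.35 p [0.5251 0.0931 0.1202] head 59.02 w 0.0133 F [ 0.3  1.1 -1. ] q [-3. 27. 88.  0. 64. 28.] tilt [ 0.008  0.001 -1.   ]
move [-4.36 15.08  0.09] turn -32.48
```

Emit:
apply_moves:
  motion:
    - {"tx": -1,"ty": 3.7,"tz": 0,"turn": -7,"jaw": -1}
    - {"tx": -2.1,"ty": 7.4,"tz": 0,"turn": -14,"jaw": -1}
    - {"tx": -3.2,"ty": 11,"tz": 0,"turn": -21,"jaw": -1}
    - {"tx": -4.3,"ty": 14.3,"tz": 0,"turn": -27,"jaw": -1}
    - {"tx": -4.3,"ty": 14.5,"tz": 0,"turn": -32,"jaw": -1}

```text
time_s: 14.77
position: [0.6303, -0.0235, 0.1199]
tool_rot: [[-0.019, 1.0, 0.01], [1.0, 0.019, -0.0], [-0.0, 0.01, -1.0]]
ft_force: [-0.8, 0.6, -1.1]
grip_width: 0.0135
```

```bash
python3 g.py .632 -.022 .06 91.5; python3 sd.py .632 -.01 .13 .018 .025 w10
```

```text
t 14.77 p [ 0.6303 -0.0235  0.1199] head 91.08 w 0.0135 F [-0.8  0.6 -1.1] q [-13.  36.  72.   0.  72. -14.] tilt [ 0.01 -0.   -1.  ]
move [0.15 0.11 5.99] turn -0.42
4951 [318. 173.] [ 0.6308 -0.01  ] [0.1386 0.161 ] 1.4 z [0.0192 0.0212 0.0225]
```

View pics/w10.png

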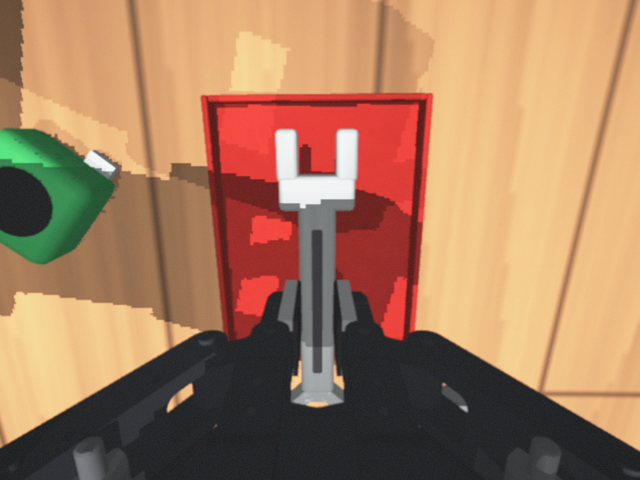

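Wrench is centred above the red tray (far tray edge at row 97, open jaw at (317,165)).

Emit:
apply_moves:
  motion:
    - {"tx": 0.2,"ty": 0,"tz": 2,"turn": -0.4,"jaw": -1}
    - {"tx": 0.2,"ty": 0,"tz": 4,"turn": -0.4,"jaw": -1}
    - {"tx": 0.2,"ty": 0,"tz": 6,"turn": -0.4,"jaw": -1}
    - {"tx": 0.2,"ty": 0,"tz": 7,"turn": -0.4,"jaw": -1}
    - {"tx": 0.2,"ty": 0,"tz": 7,"turn": -0.4,"jaw": -1}

```text
time_s: 15.23
position: [0.6277, -0.0185, 0.0472]
tool_rot: [[-0.03, 1.0, 0.003], [1.0, 0.03, 0.002], [0.002, 0.003, -1.0]]
ft_force: [-0.4, 0.5, -0.2]
grip_width: 0.0135
```

```bash
python3 g.py .631 -.021 .024 91.5
```

```text
t 15.23 p [ 0.6277 -0.0185  0.0472] head 91.72 w 0.0135 F [-0.4  0.5 -0.2] q [-13.  41.  76.   0.  63. -14.] tilt [ 0.003  0.002 -1.   ]
move [-0.27  0.31  2.32] turn 0.22
```

Emit:
apply_moves:
  motion:
    - {"tx": -0.25,"ty": 0.3,"tz": 0.7,"turn": 0,"jaw": -1}
    - {"tx": -0.25,"ty": 0.3,"tz": 1.4,"turn": 0,"jaw": -1}
    - {"tx": -0.25,"ty": 0.3,"tz": 2,"turn": 0,"jaw": -1}
    - {"tx": -0.25,"ty": 0.3,"tz": 2.3,"turn": 0,"jaw": -1}
    - {"tx": -0.25,"ty": 0.3,"tz": 2.3,"turn": 0,"jaw": -1}

```text
time_s: 15.65
position: [0.6309, -0.0208, 0.0241]
tool_rot: [[-0.03, 1.0, 0.003], [1.0, 0.03, 0.002], [0.002, 0.003, -1.0]]
ft_force: [-0.5, 0.6, -1.0]
grip_width: 0.0135
```

```bash
python3 g.py .631 -.021 .0236 91.5
```

```text
t 15.65 p [ 0.6309 -0.0208  0.0241] head 91.71 w 0.0135 F [-0.5  0.6 -1. ] q [-13.  43.  77.   0.  61. -14.] tilt [ 0.003  0.002 -1.   ]
move [-0.02  0.01  0.05] turn 0.21
```

Emit:
apply_moves:
  motion:
    - {"tx": 0,"ty": 0,"tz": 0.1,"turn": 0,"jaw": -1}
    - {"tx": 0,"ty": 0,"tz": 0.1,"turn": 0,"jaw": -1}
    - {"tx": 0,"ty": 0,"tz": 0.1,"turn": 0,"jaw": -0.2}
    - {"tx": 0,"ty": 0,"tz": 0.1,"turn": 0,"jaw": 0}
    - {"tx": 0,"ty": 0,"tz": 0.1,"turn": 0,"jaw": 0}

```text
time_s: 16.07
position: [0.631, -0.0208, 0.0232]
tool_rot: [[-0.03, 1.0, 0.004], [1.0, 0.03, 0.002], [0.002, 0.004, -1.0]]
ft_force: [-0.5, 0.5, 0.1]
grip_width: 0.0428
```

Emit:
apply_moves:
  motion:
    - {"tx": 0,"ty": 0,"tz": 0,"turn": 0,"jaw": 0}
    - {"tx": 0,"ty": 0,"tz": -1,"turn": 0,"jaw": 0.2}
    - {"tx": 0,"ty": 0,"tz": -4,"turn": 0,"jaw": 0.2}
    - {"tx": 0,"ty": 0,"tz": -8,"turn": 0,"jaw": 0.4}
    - {"tx": 0,"ty": 0,"tz": -12,"turn": 0,"jaw": 0.4}

```text
time_s: 16.48
position: [0.6301, -0.021, 0.1449]
tool_rot: [[-0.03, 1.0, 0.002], [1.0, 0.03, 0.002], [0.002, 0.002, -1.0]]
ft_force: [0.8, 0.0, 0.1]
grip_width: 0.0599
```

```bash
python3 g.py .4357 .174 .12 45;  python3 sd.py .631 -.0215 .08 .0085 .016 w11
```

```text
t 16.48 p [ 0.6301 -0.021   0.1449] head 91.71 w 0.0599 F [0.8 0.  0.1] q [-13.  35.  70.   0.  76. -14.] tilt [ 0.002  0.002 -1.   ]
move [ 20.06 -18.85   2.49] turn 46.71
4266 [318. 216.] [ 0.6301 -0.02  ] [0.0309 0.1448] 1.7 z [0.011  0.0125 0.0137]
```

Emit:
apply_moves:
  motion:
    - {"tx": 2.5,"ty": -2.4,"tz": 0,"turn": -2,"jaw": 0.4}
    - {"tx": 5,"ty": -4.7,"tz": 0,"turn": -4,"jaw": 0.4}
    - {"tx": 7.5,"ty": -7,"tz": 0,"turn": -6,"jaw": 0.4}
    - {"tx": 10,"ty": -9.4,"tz": 0,"turn": -7,"jaw": 0.4}
    - {"tx": 12.5,"ty": -11.7,"tz": 0,"turn": -7,"jaw": 0.4}

```text
time_s: 16.95
position: [0.5112, 0.1008, 0.1527]
tool_rot: [[-0.152, 0.988, 0.018], [0.988, 0.152, -0.001], [-0.004, 0.017, -1.0]]
ft_force: [0.7, 1.2, -0.9]
grip_width: 0.0595
```

```bash
python3 g.py .4357 .174 .12 99
```

```text
t 16.95 p [0.5112 0.1008 0.1527] head 98.76 w 0.0595 F [ 0.7  1.2 -0.9] q [ -2.  24.  88.  -0.  67. -11.] tilt [ 0.018 -0.001 -1.   ]
move [ 8.4  -6.4   3.13] turn -0.24
```

Emit:
apply_moves:
  motion:
    - {"tx": 3,"ty": -2.3,"tz": 0,"turn": 0,"jaw": 0.4}
    - {"tx": 6,"ty": -4.6,"tz": 0.5,"turn": 0,"jaw": 0.4}
    - {"tx": 7.6,"ty": -5.8,"tz": 1,"turn": 0,"jaw": 0.4}
    - {"tx": 7.6,"ty": -5.8,"tz": 1,"turn": 0,"jaw": 0.4}
    - {"tx": 7.6,"ty": -5.8,"tz": 1,"turn": 0,"jaw": 0.4}

```text
time_s: 17.37
position: [0.4422, 0.1676, 0.1421]
tool_rot: [[-0.154, 0.988, 0.019], [0.988, 0.154, -0.001], [-0.004, 0.018, -1.0]]
ft_force: [0.0, -0.4, 0.1]
grip_width: 0.0598
```

```bash
python3 g.py .4357 .174 .038 99; python3 sd.py .4357 .174 .03 .045 .056 w12
```

```text
t 17.37 p [0.4422 0.1676 0.1421] head 98.87 w 0.0598 F [ 0.  -0.4  0.1] q [ 6. 20. 96. -0. 62. -2.] tilt [ 0.019 -0.001 -1.   ]
move [ 0.77 -0.73 10.39] turn -0.13
668 [306. 235.] [0.4352 0.1741] [0.0259 0.0264] 8.8 z [0.0463 0.0493 0.0505]
```

Emit:
apply_moves:
  motion:
    - {"tx": 0.75,"ty": -0.75,"tz": 2,"turn": 0,"jaw": 0.4}
    - {"tx": 0.75,"ty": -0.75,"tz": 4,"turn": 0,"jaw": 0.4}
    - {"tx": 0.75,"ty": -0.75,"tz": 6,"turn": 0,"jaw": 0.4}
    - {"tx": 0.75,"ty": -0.75,"tz": 6,"turn": 0,"jaw": 0.4}
    - {"tx": 0.75,"ty": -0.75,"tz": 6,"turn": 0,"jaw": 0.4}

```text
time_s: 17.83
position: [0.4364, 0.1726, 0.082]
tool_rot: [[-0.152, 0.988, 0.018], [0.988, 0.152, -0.001], [-0.004, 0.018, -1.0]]
ft_force: [-0.1, 0.5, 0.0]
grip_width: 0.0601
```

```bash
python3 g.py .4352 .174 .038 99
```

```text
t 17.83 p [0.4364 0.1726 0.082 ] head 98.73 w 0.0601 F [-0.1  0.5  0. ] q [  7.  25. 101.  -0.  52.  -1.] tilt [ 0.018 -0.001 -1.   ]
move [ 0.18 -0.17  4.39] turn -0.27
```

Emit:
apply_moves:
  motion:
    - {"tx": 0.2,"ty": -0.2,"tz": 2,"turn": 0,"jaw": 0.4}
    - {"tx": 0.2,"ty": -0.2,"tz": 3.5,"turn": 0,"jaw": 0.4}
    - {"tx": 0.2,"ty": -0.2,"tz": 4.4,"turn": 0,"jaw": 0.4}
    - {"tx": 0.2,"ty": -0.2,"tz": 4.4,"turn": 0,"jaw": 0.4}
    - {"tx": 0.2,"ty": -0.2,"tz": 4.4,"turn": 0,"jaw": 0.4}

```text
time_s: 18.25
position: [0.4356, 0.1741, 0.0386]
tool_rot: [[-0.151, 0.988, 0.019], [0.988, 0.151, -0.001], [-0.004, 0.019, -1.0]]
ft_force: [-0.3, 0.5, 0.4]
grip_width: 0.0598
```

Emit:
apply_moves:
  motion:
    - {"tx": 0,"ty": 0,"tz": 0,"turn": 0,"jaw": -0.2}
    - {"tx": 0,"ty": 0,"tz": 0,"turn": 0,"jaw": -0.6}
    - {"tx": 0,"ty": 0,"tz": 0,"turn": 0,"jaw": -1}
    - {"tx": 0,"ty": 0,"tz": 0,"turn": 0,"jaw": -1}
    - {"tx": 0,"ty": 0,"tz": 0,"turn": 0,"jaw": -1}
  squeeze: 40

```text
time_s: 18.67
position: [0.436, 0.1741, 0.0397]
tool_rot: [[-0.151, 0.988, 0.021], [0.988, 0.152, -0.001], [-0.004, 0.021, -1.0]]
ft_force: [-1.2, -2.3, 7.7]
grip_width: 0.0267
```

```bash
python3 g.py .4352 .174 .12 99
```

```text
t 18.67 p [0.436  0.1741 0.0397] head 98.71 w 0.0267 F [-1.2 -2.3  7.7] q [  7.  30. 104.  -0.  45.  -1.] tilt [ 0.021 -0.001 -1.   ]
move [-0.03  0.08 -8.03] turn -0.29
```

Emit:
apply_moves:
  motion:
    - {"tx": 0,"ty": 0,"tz": 0,"turn": 0,"jaw": -1}
    - {"tx": 0,"ty": 0,"tz": 0,"turn": 0,"jaw": -1}
    - {"tx": 0,"ty": 0,"tz": -2,"turn": 0,"jaw": -1}
    - {"tx": 0,"ty": 0,"tz": -5,"turn": 0,"jaw": -1}
    - {"tx": 0,"ty": 0,"tz": -9,"turn": 0,"jaw": -1}

```text
time_s: 19.08
position: [0.4329, 0.174, 0.1292]
tool_rot: [[-0.151, 0.988, 0.016], [0.988, 0.151, -0.002], [-0.004, 0.015, -1.0]]
ft_force: [0.6, 0.6, -1.4]
grip_width: 0.0263
```

```bash
python3 g.py .5525 -.2755 .13 99
```

```text
t 19.08 p [0.4329 0.174  0.1292] head 98.7 w 0.0263 F [ 0.6  0.6 -1.4] q [ 7. 21. 98. -0. 60. -1.] tilt [ 0.016 -0.002 -1.   ]
move [-46.24   5.02   0.18] turn -0.3
```

Emit:
apply_moves:
  motion:
    - {"tx": -2,"ty": 0.2,"tz": 0,"turn": 0,"jaw": -1}
    - {"tx": -5.5,"ty": 0.6,"tz": 0,"turn": 0,"jaw": -1}
    - {"tx": -9,"ty": 1,"tz": 0,"turn": 0,"jaw": -1}
    - {"tx": -12.5,"ty": 1.4,"tz": 0,"turn": 0,"jaw": -1}
    - {"tx": -16,"ty": 1.8,"tz": 0,"turn": 0,"jaw": -1}

```text
time_s: 19.5
position: [0.475, 0.017, 0.1304]
tool_rot: [[-0.152, 0.988, 0.016], [0.988, 0.152, -0.001], [-0.004, 0.016, -1.0]]
ft_force: [0.4, 0.2, -0.6]
grip_width: 0.0262
```

Emit:
apply_moves:
  motion:
    - {"tx": -3.5,"ty": 0.4,"tz": 0,"turn": 0,"jaw": -1}
    - {"tx": -7,"ty": 0.8,"tz": 0,"turn": 0,"jaw": -1}
    - {"tx": -10.5,"ty": 1.2,"tz": 0,"turn": 0,"jaw": -1}
    - {"tx": -14,"ty": 1.6,"tz": 0,"turn": 0,"jaw": -1}
    - {"tx": -17.5,"ty": 2,"tz": 0,"turn": 0,"jaw": -1}

```text
time_s: 19.92
position: [0.5213, -0.1547, 0.1314]
tool_rot: [[-0.151, 0.988, 0.016], [0.988, 0.152, -0.001], [-0.004, 0.016, -1.0]]
ft_force: [0.3, 1.4, -1.4]
grip_width: 0.0266
```

```bash
python3 g.py .5525 -.2755 .13 99
```

```text
t 19.92 p [ 0.5213 -0.1547  0.1314] head 98.71 w 0.0266 F [ 0.3  1.4 -1.4] q [-29.  27.  86.   0.  66. -38.] tilt [ 0.016 -0.001 -1.   ]
move [-12.41   1.25   0.2 ] turn -0.29
```

Emit:
apply_moves:
  motion:
    - {"tx": -4,"ty": 0.4,"tz": 0,"turn": 0,"jaw": -1}
    - {"tx": -8,"ty": 0.8,"tz": 0,"turn": 0,"jaw": -1}
    - {"tx": -11.8,"ty": 1.3,"tz": 0,"turn": 0,"jaw": -1}
    - {"tx": -11.8,"ty": 1.3,"tz": 2,"turn": 0,"jaw": -1}
    - {"tx": -11.8,"ty": 1.3,"tz": 4,"turn": 0,"jaw": -1}

```text
time_s: 20.33
position: [0.5531, -0.2719, 0.0918]
tool_rot: [[-0.149, 0.989, 0.018], [0.989, 0.149, -0.003], [-0.006, 0.017, -1.0]]
ft_force: [0.4, 0.8, -1.6]
grip_width: 0.0261
```

```bash
python3 g.py .5525 -.2755 .044 99; python3 - <<'E'
from h import *
im,d=get_image('wrist'); save('w13',im)
E
```

```text
t 20.33 p [ 0.5531 -0.2719  0.0918] head 98.56 w 0.0261 F [ 0.4  0.8 -1.6] q [-37.  36.  77.   1.  66. -46.] tilt [ 0.018 -0.003 -1.   ]
move [-0.32 -0.19  4.78] turn -0.44
```

View pics/w13.png

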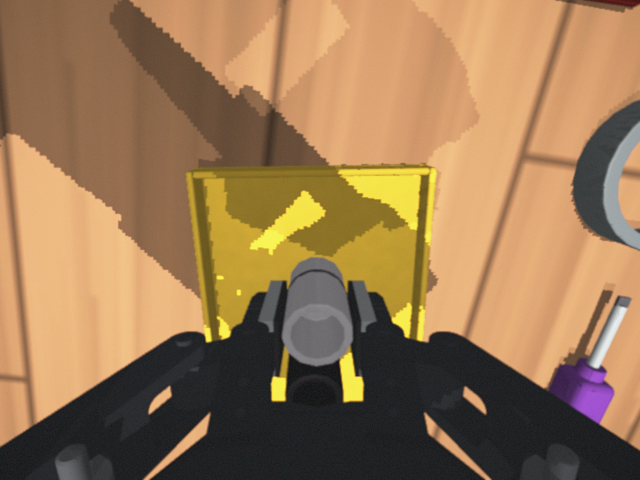

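The silver socket is held at (317,310) over the yellow tray, with the black one standing clear behind it at (317,390).

Emit:
apply_moves:
  motion:
    - {"tx": -0.2,"ty": -0.2,"tz": 1.5,"turn": 0,"jaw": -1}
    - {"tx": -0.2,"ty": -0.2,"tz": 3,"turn": 0,"jaw": -1}
    - {"tx": -0.2,"ty": -0.2,"tz": 4,"turn": 0,"jaw": -1}
    - {"tx": -0.2,"ty": -0.2,"tz": 4.5,"turn": 0,"jaw": -1}
    - {"tx": -0.2,"ty": -0.2,"tz": 4.5,"turn": 0,"jaw": -1}

```text
time_s: 20.8
position: [0.5499, -0.2715, 0.0437]
tool_rot: [[-0.15, 0.989, 0.011], [0.989, 0.15, 0.002], [0.0, 0.011, -1.0]]
ft_force: [-3.4, 1.4, 6.6]
grip_width: 0.0262
```

```bash
python3 g.py .5525 -.2755 .0437 99
```

```text
t 20.8 p [ 0.5499 -0.2715  0.0437] head 98.65 w 0.0262 F [-3.4  1.4  6.6] q [-38.  40.  79.   1.  61. -46.] tilt [ 0.011  0.002 -1.   ]
move [-0.44  0.19 -0.  ] turn -0.35
```

Contact is made (about 7 N). Releasing and retracting.

Emit:
apply_moves:
  motion:
    - {"tx": 0,"ty": 0,"tz": 0,"turn": 0,"jaw": -0.4}
    - {"tx": 0,"ty": 0,"tz": 0,"turn": 0,"jaw": -0.1}
    - {"tx": 0,"ty": 0,"tz": 0,"turn": 0,"jaw": 0.2}
    - {"tx": 0,"ty": 0,"tz": 0,"turn": 0,"jaw": 0.3}
    - {"tx": 0,"ty": 0,"tz": 0,"turn": 0,"jaw": 0.3}

```text
time_s: 21.22
position: [0.55, -0.2714, 0.0437]
tool_rot: [[-0.15, 0.989, 0.011], [0.989, 0.15, 0.002], [0.0, 0.011, -1.0]]
ft_force: [0.4, 0.0, 0.5]
grip_width: 0.0556
```

Emit:
apply_moves:
  motion:
    - {"tx": 0,"ty": 0,"tz": 0,"turn": 0,"jaw": 0.3}
    - {"tx": 0,"ty": 0,"tz": -2,"turn": 0,"jaw": 0.3}
    - {"tx": 0,"ty": 0,"tz": -5,"turn": 0,"jaw": 0.3}
    - {"tx": 0,"ty": 0,"tz": -9,"turn": 0,"jaw": 0.3}
    - {"tx": 0,"ty": 0,"tz": -13,"turn": 0,"jaw": 0.3}

```text
time_s: 21.63
position: [0.5481, -0.2714, 0.1747]
tool_rot: [[-0.15, 0.989, 0.009], [0.989, 0.15, 0.003], [0.002, 0.01, -1.0]]
ft_force: [0.9, -0.6, 0.3]
grip_width: 0.0554
```

Emit:
apply_moves:
  motion:
    - {"tx": -2,"ty": -3,"tz": -1,"turn": 0,"jaw": 0.3}
    - {"tx": -4,"ty": -6,"tz": -2,"turn": 0,"jaw": 0.3}
    - {"tx": -6,"ty": -9,"tz": -3,"turn": 0,"jaw": 0.3}
    - {"tx": -8,"ty": -12,"tz": -4,"turn": 0,"jaw": 0.3}
    - {"tx": -8,"ty": -12,"tz": -4,"turn": 0,"jaw": 0.3}

```text
time_s: 22.05
position: [0.4378, -0.3729, 0.2153]
tool_rot: [[-0.145, 0.989, 0.01], [0.989, 0.145, -0.001], [-0.002, 0.01, -1.0]]
ft_force: [0.3, -1.0, 1.3]
grip_width: 0.0552
```

```bash
python3 g.py; python3 sd.py .555 -.31 .09 .049 .065 w14; python3 - <<'E'
from h import *
for n in ('scene','side'):
    c=cam(n); im,d=get_image(n); save(n+'1',im); np.savez('pics/%s1.npz'%n,im=im,d=d,K=c[0],D=c[1],R=c[2],t=c[3])
    vv,uu=np.mgrid[:480,:640]; P=depth_pts(c,np.c_[uu.ravel(),vv.ravel()],d.ravel()).reshape(480,640,3)
    for nm,x,y,h,r in (('black',.562,-.344,.054,.025),('chrome',.55,-.2715,.054,.025),('tape_m',.4535,.0045,.038,.06),('roll',.748,-.194,.025,.06),('tin',.749,.193,.043,.06)):
        q=P[(np.hypot(P[...,0]-x,P[...,1]-y)<r)&(abs(P[...,2]-h)<.005)]
        if len(q)>10: R=cv2.minAreaRect(q[:,:2].astype(np.float32)); print(n,nm,len(q),np.round(R[0],3),np.round(R[1],3),np.median(q[:,2]).round(4))
E
```

```text
t 22.05 p [ 0.4378 -0.3729  0.2153] head 98.36 w 0.0552 F [ 0.3 -1.   1.3] q [-52.  26.  74.   0.  80. -61.] tilt [ 0.01  -0.001 -1.   ]
545 [478. 114.] [ 0.5499 -0.2715] [0.0271 0.0257] 8.6 z [0.0503 0.0533 0.0548]
758 [468. 206.] [ 0.5621 -0.3431] [0.0332 0.0338] 87.7 z [0.0502 0.0533 0.0547]
scene black 99 [ 0.564 -0.343] [0.033 0.032] 0.053
scene chrome 61 [ 0.551 -0.273] [0.027 0.024] 0.0538
scene tape_m 454 [0.455 0.005] [0.064 0.062] 0.0379
scene roll 496 [ 0.748 -0.195] [0.087 0.089] 0.0247
scene tin 715 [0.751 0.192] [0.076 0.075] 0.0435
side black 62 [ 0.563 -0.34 ] [0.029 0.036] 0.0521
side chrome 44 [ 0.55  -0.269] [0.028 0.024] 0.052
side tape_m 611 [0.453 0.008] [0.064 0.063] 0.0367
side roll 265 [ 0.747 -0.192] [0.087 0.094] 0.0232
side tin 848 [0.747 0.194] [0.077 0.079] 0.0418
```

View pics/scene1.png

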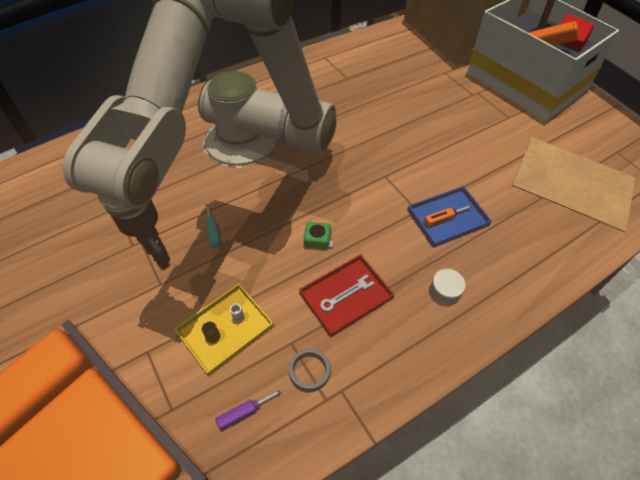

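View pics/side1.png

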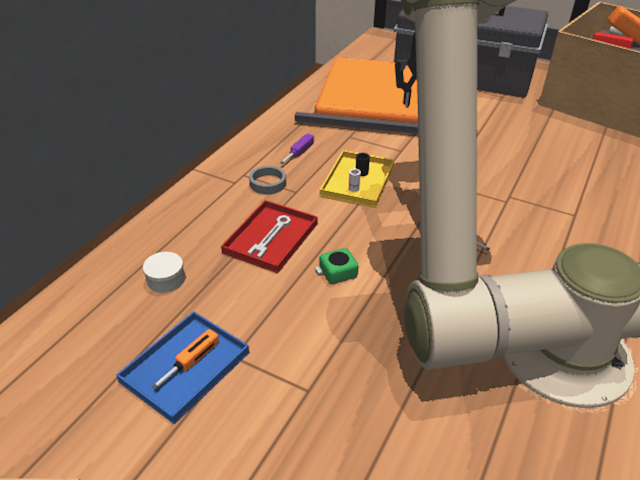

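Both views show the screwdriver in the blue tray (scene 447,215), the wrench in the red (346,292) and both sockets upright in the yellow (211,331 and 237,312). The bystanders haven't moved and the gripper is clear, so I'm handing in.

```bash
python3 -c "
from rig import close_job; print(close_job())"
```

```text
the job is handed in; nothing more can be done
None
```

I placed all four tools and handed the job in at about 22 s of robot time. No verdict was reported.

**Last checks:**
- **Screwdriver:** it lies in the blue tray with the handle top at 30 mm, which is right for resting on the floor. It is within about 1° of the tray's long axis.
- **Wrench:** it lies in the red tray with its top at 12–13 mm (13 mm expected). It is about 2 mm from the tray centre and within 1° of the long axis.
- **Sockets:** both stand upright in the yellow tray with their tops at about 53 mm (54 mm expected). They are roughly 72 mm apart.
- **Bystanders:** the tape measure, roll of tape and grease tin are where they were, within about 4 mm of measuring noise.

**Problems along the way:**
- One set of move calls was refused because the rows lacked `turn`. Nothing moved.
- The first wrench grip was too near the fingertips, reading 12 mm on a 15 mm shank. I reopened before lifting, went 4 mm lower and gripped again.
- The silver socket touched down with about 7 N, 4–5 mm off the spot I aimed for but well inside the tray.

The side camera read heights 1–2 mm lower than the other two, which is within its calibration. No final check failed.

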